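Refit the hob's control knob and hold it pressed in

TASK

One of the hob's two control knobs has come off and stands on the worktop. Pick it up, turn it so that the flat in its bore matches the flat on the bare D-shaped spindle, push it fully home on the spindle, and then keep pressing so that the sprung spindle is pushed well in. Finish while still holding and pressing the knob, and leave the cup, dish, teaspoon and fork where they are.

Things in the scene. Friction and masses are not known exactly. Their poses are not given: they have to be found in the camera images.
- knob_centre (a point): Centre of the loose black control knob, 48 mm tall, upright on the worktop, bore down, 30 to 60 g. A round skirt, 46 mm across, reaches 18 mm up; above it is a straight finger grip, 12 mm thick along y, about 46 mm long along x: pinch it across its 12 mm. The point is 24 mm above the underside, on the axis; z up; +x points to the grip's pointed end, which has a thin white line on top.
- knob_bore (a point): Mouth of the knob's D-shaped bore, in the middle of its underside; same axes as knob_centre. The bore goes 15 mm up: radius 9.5 mm, cut by a flat on the +x (pointed) side, 5.5 mm from the axis. It fits the spindle when the knob's +x points the same way as the spindle's +x: 1.5 mm clearance all round, about 10 degrees either way.
- spindle_top (a point): Centre (axis of the round part) of the top end of the bare upright steel spindle on the hob's control strip. D-shaped: radius 8 mm, one flat 4 mm from the axis on its +x side, top edge chamfered 2 mm; z up. It cannot turn; pressed down, it sinks on a spring, and this point with it. With the knob fully home, the spindle's top touches the bore's end: knob_centre is then 9 mm above this point.
- bezel (a point): Middle of the flat round bezel (54 mm across, 63 mm above the worktop) out of which the spindle stands 26 mm when released. A short black line on it, 12 to 25 mm from the axis, lies on the side to which the spindle's flat faces. With the knob fully home its underside is 11 mm above the bezel, 3 mm when also pressed to the stop.
- spindle (a joint): How far the spindle is pushed down, m: 0 released, 0.008 at its stop. The spring takes 3 N to start and about 8 N at the stop; let go, it comes back up.
- hob: White one-ring hob, 260 x 260 mm, fixed; top 60 mm above the worktop, low round hotplate (top at 70 mm) toward its back. Origin at the centre of its underside, x to its back, z up. On the control strip, 92 mm in front of its centre, are two taps, 60 mm left and right of the middle: one bare spindle, one with a fitted knob like the loose one (fixed, 62 mm above the strip). Which is which varies.
- cup_centre (a point): Centre, half-way up, of a small loose wooden cup, 52 mm in diameter, 53 mm tall: leave alone.
- dish_centre (a point): Centre, half-way up, of a small loose white sauce dish, 78 mm in diameter, 19 mm tall: leave alone.
- teaspoon_centre (a point): Middle of a loose steel teaspoon, 139 mm long, lying flat near the front edge: leave alone.
- fork_centre (a point): Middle of a loose steel fork, 206 mm long, lying flat near the front edge: leave alone.
Not all that is in view belongs to the job. Leave any purple or yellow look-alike of the part that bears knob_centre alone.

How it is judged (in metres and radians):
On the way, in this order (a step that is already met when the one before it is completed fails the run):
1. the knob is lifted off the worktop (height (world z) of knob_centre above 0.06 m), for 0.1 s.
2. the knob is on the spindle, its flat matched, at least 5 mm down the shaft (horizontal distance between knob_centre and spindle_top below 0.004 m and z of knob_centre in the frame of spindle_top below 0.019 m and angle between the x axis of knob_centre and the x axis of spindle_top, either way round below 0.3 rad), for 0.1 s.
At the end, for the whole second after the job is handed in: The knob is fully home on the spindle (within 1.5 mm of the end of its bore, within 4 mm of the axis, upright within 0.12 rad, flats matched within 0.3 rad), the spindle is pressed at least 4 mm in (of 8), and the fingers are still on the knob, all through the last second (horizontal distance between knob_centre and spindle_top below 0.004 m and z of knob_centre in the frame of spindle_top below 0.0105 m and angle between the x axis of knob_centre and the x axis of spindle_top, either way round below 0.3 rad and angle between knob_centre's own z axis and vertical below 0.12 rad and value of joint spindle above 0.004 m and contact force between the fingers and knob above 1 N); the arm keeps its last pose, push and grip.
It fails at once if the cup, dish, teaspoon or fork is shifted by more than 30 mm (distance of any of cup_centre, dish_centre, teaspoon_centre, fork_centre from where it was at the start of the episode above 0.03 m).
It also fails if it takes over 35 s, if anything falls off the work surface, if the arm or the gripper's body presses on something with over 40 N, if the wrist force passes 120 N, or if a joint passes its speed limit or range.

ROBOT

A 6-joint arm with a two-finger parallel gripper is mounted at the origin on a cart in front of the work surface, level with it; the furniture and walls round the work are solid. World frame = base frame: x ahead of the robot, y to its left, z up, the work surface at z = 0. Lengths are in m, angles in degrees, forces in N, time in s.
With the tool pointing down it reaches from about 0.325 to 0.875 m from the base axis. Payload 4.4 kg.
Tool frame: the origin (TCP) lies at the very end of the fingers, on their centre line; the grasp point (between the pads) lies 19 mm behind it; z points along the fingers, y is the line along which they close (so a half turn about z gives the same grasp; the last joint's range is limited). The gripper opens to 85 mm and grips with 20 to 120 N. Pads are 22 mm wide; open, the fingers measure 114 mm over their backs; the gripper's body (76 mm by 85 mm) begins 54 mm behind the grasp point. The pads swing forward as they close: fully open they stand 13 mm farther back than shut.
Start: joints at [59.158, 11.837, 88.321, -0, 79.842, -8.623], TCP at [0.217, 0.532, 0.231] pointing down, gripper open.
Joint ranges: [-156.59, 156.59], [-49.26, 127.26], [12.9, 141.05], [-63.56, 243.56], [4.71, 150.69], [-161.64, 161.64]. Speed limits (degrees/s): [159.86, 159.86, 180, 180, 180, 180].

INTERFACE

Orientations are given as [roll, pitch, yaw] about the fixed x, y, z axes, in that order (R = Rz(yaw) Ry(pitch) Rx(roll)).
In Python, from workcell import readout, eyes, workorder gives the robot as it stands. The module is installed in compiled form; this text tells all that it offers.
- The arm moves only by the shell command python3 -m pendant 'ROWS' [FORCE]. ROWS is JSON, a list of rows, each a list of 3 entries, a list of its own where there are three numbers: the shift along the tool's x, y, z in mm, then the turn about the tool's z in degrees, then the opening, from 0 (shut) to 1 (fully open). A call has 1 to 8 rows; each row is the pose to reach, as a shift and turn from the pose commanded when the call began, along the tool's axes at that moment; what a row does not reach only later rows make up. A row lasts 1/10 s, in which the tool goes at most 50 mm and 8.59 degrees, less where a joint would pass 70% of its speed; a pose out of reach is approached as far as the arm can. A call with a gripper value outside its range is refused whole. The fingers move at their own pace and stop on an object; FORCE is the grip in N (left out, the last holds). Time passes only in rows, so rows that repeat a pose let the fingers close. It gives the time, the measured TCP pose, the force, the opening and the grip force at its end, in the units of the state.
- readout.state(): the state, without advancing time (a new reading comes with each control period).
- eyes.snapshot(name): name is "side" or "top" or "wrist"; returns the picture (420x560x3 uint8, blue, green, red); there is no depth.
- eyes.calibration(name): a dict with "intrinsics" (3x3 intrinsics, pixels), "xyz" and "rotation" of the camera in the world. Camera axes: x right, y up, looking along -z (the intrinsics and any distortion apply to the point x, -y, -z); pixel columns grow to the right and rows downward; lengths in m; the calibration is good to about 2 mm. A picture is of the moment at which its call begins: read the wrist's pose just before it. calibration takes no time and is no camera call; for the wrist camera it gives the pose at the moment of the call.
- workorder.sign_off(): hands the job in; it is judged then, once.
The state is a dict: "t": time; "joints": joint angles; "joint_vel": joint speeds; "joint_efforts": joint torques, N m; "ee_pos": TCP position; "orientation": TCP orientation; "contact_force": force on the tool from outside, world axes, zero at the start; "wrist_torque": the same for the moment, N m; "gripper_width": opening from 0.0 (shut) to 1.0 (fully open); "finger_force": force on a finger pad.
Only numpy, scipy, OpenCV 4.12 (cv2) and the standard library are available. Lean on these libraries where they do the work, as an engineer would, in place of code of your own. Each camera call takes 0.05 s, during which the arm holds its last target. There are 200 camera calls.

## Working session

There is one attempt and no reset: what is moved stays moved. The work goes in short steps, Python scripts to look and compute and a shell command to move; the robot and the scene stay as the last step left them, time stands still between calls to the robot, and variables do not carry over. Pictures are saved under pics/ and viewed, at most 10 in all, crops included, and the job is handed in when it is done.

```bash
mkdir -p pics; python3 - <<'E'
from workcell import readout, eyes
import cv2,numpy as np
for n in("top","side"):
    im=eyes.snapshot(n); cv2.imwrite(f"pics/{n}1.png",im)
    c=eyes.calibration(n); print(n,c)
print(readout.state())
E
```

```text
top {'intrinsics': array([[427.50844867,   0.        , 276.86592052],
       [  0.        , 427.50844867, 209.50235875],
       [  0.        ,   0.        ,   1.        ]]), 'xyz': array([0.32843151, 0.06325031, 0.92413357]), 'rotation': array([ 10.84557692,   0.3330087 , -90.26034019])}
side {'intrinsics': array([[468.3162812 ,   0.        , 280.27093273],
       [  0.        , 468.3162812 , 209.25524778],
       [  0.        ,   0.        ,   1.        ]]), 'xyz': array([0.48682684, 0.85123584, 0.72697639]), 'rotation': array([  51.04286846,    0.71139111, -179.82482346])}
{'t': 0.1, 'joints': array([ 5.91583182e+01,  1.18798015e+01,  8.83968726e+01, -1.19307463e-03,
        7.98444761e+01, -8.62182960e+00]), 'joint_vel': array([ 0.03226087, -0.14329875, -0.13482968, -0.01618947,  0.02499258,
       -0.08460765]), 'joint_efforts': array([-5.23858307e-04, -3.84092546e+01, -2.92549413e+01, -1.64404291e-04,
        4.89973274e-03, -1.12271781e-06]), 'ee_pos': array([0.21708569, 0.53169053, 0.23023546]), 'orientation': array([-1.79880043e+02, -1.70011841e-02,  1.57780342e+02]), 'contact_force': array([-0.31432924,  0.11506809,  0.38806068]), 'wrist_torque': array([-0.00045385, -0.0363476 , -0.0352365 ]), 'finger_force': 0.0, 'gripper_width': 1.0009903695235833}
```

View pics/top1.png

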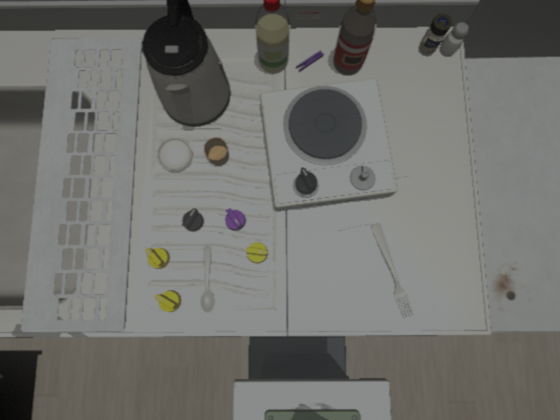

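View pics/side1.png

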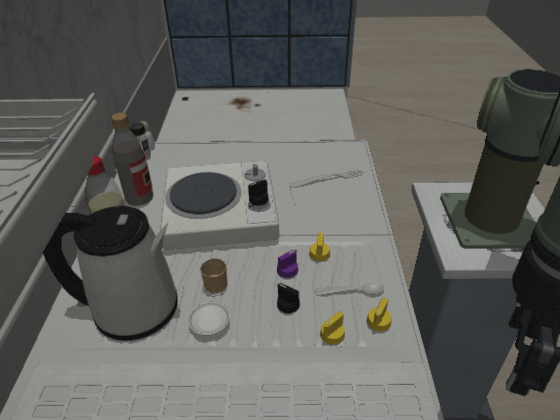

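In the top picture the loose black knob is at (193,219) and the bare spindle is at (363,177). The other black knob at (306,181) sits on the hob, so it is the fitted one. The look-alikes to leave alone are purple at (235,219) and yellow at (157,257), (168,300) and (257,252). In the side picture the knob is at (288,297) and the spindle at (255,170). I'll confirm this in one enlarged crop.

```bash
cat > h.py <<'E'
import numpy as np
from workcell import eyes
from scipy.spatial.transform import Rotation as R
def ray(n,uv,c=None):
    c=c or eyes.calibration(n);K=c["intrinsics"]
    d=np.linalg.inv(K)@[uv[0],uv[1],1.]; d=R.from_euler("xyz",c["rotation"],degrees=True).apply([d[0],-d[1],-d[2]])
    return np.array(c["xyz"]),d
def atz(n,uv,z,c=None):
    o,d=ray(n,uv,c); return o+d*(z-o[2])/d[2]
def proj(n,P,c=None):
    c=c or eyes.calibration(n)
    q=R.from_euler("xyz",c["rotation"],degrees=True).inv().apply(np.array(P)-c["xyz"]); p=c["intrinsics"]@[q[0],-q[1],-q[2]]; return p[:2]/p[2]
E
python3 - <<'E'
import cv2,numpy as np
from h import *
t=cv2.imread("pics/top1.png"); s=cv2.imread("pics/side1.png")
def crop(im,u,v,r=22): return cv2.convertScaleAbs(cv2.resize(im[v-r:v+r,u-r:u+r],(390,290),interpolation=cv2.INTER_CUBIC) if 0 else cv2.resize(im[v-r:v+r,u-r:u+r],(300,300),interpolation=cv2.INTER_CUBIC),alpha=1.6)
cv2.imwrite("pics/crop1.png",np.vstack([np.hstack([crop(t,193,219),crop(t,363,177)]),np.hstack([crop(s,288,297),crop(s,255,170)])]))
print("knob",atz("top",(193,219),.009),atz("side",(288,297),.024)); print("sp",atz("top",(363,177),.075),atz("side",(255,170),.075))
E
```

```text
knob [0.48380121 0.25009745 0.009     ] [0.48240695 0.25239921 0.024     ]
sp [ 0.55797178 -0.10942053  0.075     ] [ 0.56037401 -0.11035264  0.075     ]
```

View pics/crop1.png

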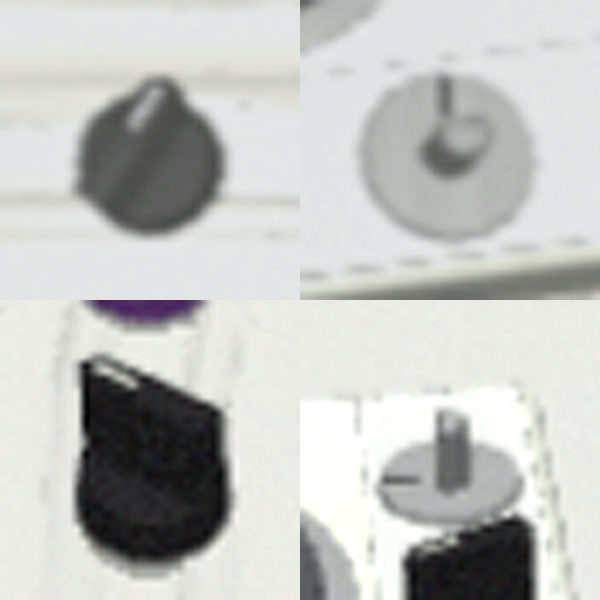

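The crop confirms both: the loose black knob with its white line pointing up and slightly right in the top view, and the bare spindle with its bezel line pointing up (+x). Next I'll turn these into positions.

```bash
python3 - <<'E'
from h import *
T=lambda x,y,u0,v0:(x/6.818+u0,y/6.818+v0)
a=atz("top",T(135,125,171,197),.048);b=atz("top",T(158,88,171,197),.048);sk=atz("top",T(150,163,171,197),.014)
back=atz("top",T(84,190,171,197),.048)
print("knob skirt",sk,"line",a,b,"ang",np.degrees(np.arctan2(*(b-a)[1::-1])),np.degrees(np.arctan2(*(b-sk)[1::-1])))
bz=atz("top",T(148,156,341,155),.063);l0=atz("top",T(144,75,341,155),.063);l1=atz("top",T(147,112,341,155),.063)
print("bezel",bz,"ang",np.degrees(np.arctan2(*(l0-l1)[1::-1])),np.degrees(np.arctan2(*(l0-bz)[1::-1])),np.linalg.norm(l0-bz))
bs=atz("side",T(152,182,233,148),.063);ls=atz("side",T(82,180,233,148),.063)
print("side",bs,np.degrees(np.arctan2(*(ls-bs)[1::-1])), "knob side",atz("side",T(152,193+4,266,275),.014))
w0=atz("side",T(92,60,266,275),.048);w1=atz("side",T(138,84,266,275),.048)
print(w0,w1,np.degrees(np.arctan2(*(w0-w1)[1::-1])))
E
```

```text
knob skirt [0.47877622 0.24893998 0.014     ] line [0.48495204 0.24697411 0.048     ] [0.49642615 0.24030386 0.048     ] ang -30.170738601487436 -26.07251374459147
bezel [ 0.55932915 -0.11117294  0.063     ] ang 2.059193632308298 0.31370155185005627 0.025637231611072748
side [ 0.56006366 -0.10733237  0.063     ] -3.7005710317065814 knob side [0.4819434  0.26112515 0.014     ]
[0.49862446 0.23988219 0.048     ] [0.48568704 0.24892868 0.048     ] -34.963157449651874
```

```bash
python3 -m pendant '[[[-44,-20,11],1,0.5],[[-88,-40,22],2,0.5],[[-132,-60,33],3,0.5],[[-176,-80,45],4,0.5],[[-220,-100,56],5,0.5],[[-264,-120,67],6,0.5],[[-308,-140,78],7,0.5],[[-350,-162,90],8,0.5]]'; python3 -m pendant '[[[0,0,0],0,0.5],[[0,0,0],0,0.5]]'; python3 - <<'E'
from h import *
import cv2
from workcell import readout
s=readout.state();print(s["t"],s["ee_pos"],s["orientation"],s["gripper_width"])
c=eyes.calibration("wrist");print(c)
cv2.imwrite("pics/w1.png",eyes.snapshot("wrist"))
for p in [(.48,.25,.018),(.48,.25,.048),(.5,.2385,.048)]: print(proj("wrist",p,c))
E
```

```text
t: 0.9
ee_pos: [0.4813, 0.2483, 0.1407]
orientation: [180.0, 0.0, 149.7]
contact_force: [0.7, 1.1, 0.1]
gripper_width: 0.501
finger_force: 0.0
t: 1.1
ee_pos: [0.4801, 0.2489, 0.1404]
orientation: [-179.9, -0.1, 149.6]
contact_force: [0.5, 0.0, 0.0]
gripper_width: 0.499
finger_force: 0.0
1.1 [0.48006257 0.24887636 0.14036348] [-1.79923710e+02 -1.09316040e-01  1.49616099e+02] 0.4989913333798078
{'intrinsics': array([[361.483699  ,   0.        , 277.20590811],
       [  0.        , 361.483699  , 210.38483415],
       [  0.        ,   0.        ,   1.        ]]), 'xyz': array([0.42343339, 0.2820146 , 0.2814101 ]), 'rotation': array([-15.36642521,   0.08113083,  59.56611227])}
[279.10255189 200.87521604]
[279.265621   211.60059296]
[279.52841301 243.94269528]
```

View pics/w1.png

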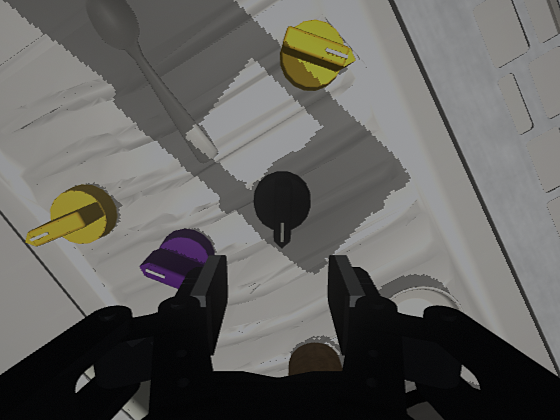

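The knob's skirt is centred at (282,200), and its white line runs straight down to about (282,243). It is aligned with the tool x axis and about 3 mm off in +y. Next I descend and grip.

```bash
python3 -m pendant '[[[0,3,30],0,0.5],[[0,3,60],0,0.5],[[0,3,90],0,0.5],[[0,3,108],0,0.5],[[0,3,116],0,0.5],[[0,3,116],0,0.5]]' 60; python3 -m pendant '[[[0,0,0],0,0.0],[[0,0,0],0,0.0],[[0,0,0],0,0.0],[[0,0,0],0,0.0],[[0,0,0],0,0.0],[[0,0,0],0,0.0]]' 60
```

```text
t: 1.75
ee_pos: [0.4801, 0.2535, 0.0245]
orientation: [-179.9, -0.1, 149.9]
contact_force: [-0.0, -1.0, 0.8]
gripper_width: 0.501
finger_force: 0.0
t: 2.35
ee_pos: [0.4832, 0.2533, 0.0271]
orientation: [179.8, 0.1, 149.8]
contact_force: [0.0, 1.6, 6.9]
gripper_width: 0.123
finger_force: 62.4
```

```bash
python3 -m pendant '[[[0,0,-15],0,0.0],[[0,0,-45],0,0.0],[[0,0,-85],0,0.0],[[0,0,-125],0,0.0],[[0,0,-160],0,0.0],[[0,0,-175],0,0.0],[[0,0,-175],0,0.0],[[0,0,-175],0,0.0]]'; python3 - <<'E'
from h import *
import cv2
from workcell import readout
s=readout.state();print(s["ee_pos"],s["orientation"])
y=np.radians(s["orientation"][2]);d=np.array([.560,-.109])-s["ee_pos"][:2]
print(1000*d@[np.cos(y),np.sin(y)],1000*d@[np.sin(y),-np.cos(y)])
cv2.imwrite("pics/w2.png",eyes.snapshot("wrist"))
E
```

```text
t: 3.15
ee_pos: [0.4813, 0.2523, 0.2002]
orientation: [-180.0, -0.0, 149.8]
contact_force: [0.3, 0.3, -0.3]
gripper_width: 0.122
finger_force: 61.5
[0.48126307 0.25227385 0.20021188] [-1.79979833e+02 -4.94103383e-03  1.49774253e+02]
-249.90078775741267 -272.52136818630976
```

View pics/w2.png

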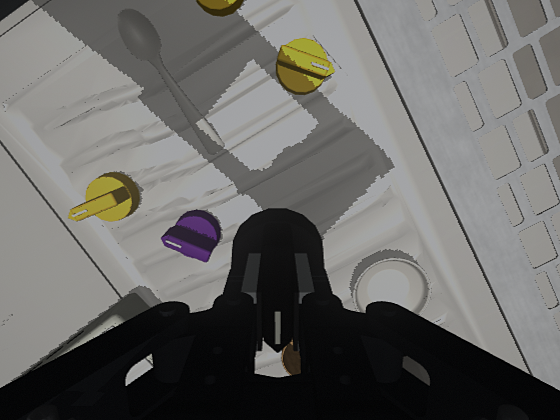

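The knob is held, with its skirt outline running from about u=233 to 323 and its far edge at v≈208. The line at (277,325) points along the tool's -x. I'll fit the skirt outline to get the knob's offset in the hand.

```bash
python3 - <<'E'
from h import *
import cv2
from workcell import readout
from scipy.optimize import least_squares
s=readout.state();p=s["ee_pos"];Rt=R.from_euler("xyz",s["orientation"],degrees=True)
c=eyes.calibration("wrist")
im=cv2.imread("pics/w2.png").max(2)
print("row208-216 at u=278",im[200:216,278]); print("left row 250",im[250,225:245],"right",im[250,312:330]); 
t=np.linspace(0,2*np.pi,180)
def outl(x,y):
    P=[proj("wrist",p+Rt.apply([x+.023*np.cos(a),y+.023*np.sin(a),z]),c) for z in(.009,.027) for a in t]; return np.array(P)
for x in(-.006,-.003,0,.003,.006):
    o=outl(x,0);m=abs(o[:,1]-250)<6; print(x,o[:,1].min(),o[m,0].min(),o[m,0].max())
for x in (-.012,-.023): print("tip",proj("wrist",p+Rt.apply([x,0,-.021]),c))
E
```

```text
row208-216 at u=278 [ 98  99 101 100 101 101 102 104  45  19  23  23  23  23  24  22]
left row 250 [156 156 157 158 159 167 151  21  19  25  25  24  25  26  25  24  23  23
  24  24] right [ 21  22  22  22  22  23  23  23  22  16  33 108 167 158 156 158 157 159]
-0.006 215.11792614646302 231.37970105631535 324.47930398152295
-0.003 209.13602205656613 228.71085484213143 327.1485991507031
0 203.09884913961818 227.02229632864658 328.83768389008605
0.003 197.00563786969693 226.3426144171133 329.5178429509962
0.006 190.85560436845444 226.08251027583395 329.7729448558751
tip [278.09013247 324.49781   ]
tip [278.09736677 349.60403999]
```

```bash
python3 -m pendant '[[[-25,-20,0],-4,0.0],[[-64,-52,0],-8,0.0],[[-103,-84,0],-12,0.0],[[-143,-116,0],-16,0.0],[[-183,-148,0],-20,0.0],[[-223,-180,0],-24,0.0],[[-263,-212,0],-28,0.0],[[-302,-242,0],-30,0.0]]'; python3 -m pendant '[[[0,0,0],0,0.0],[[0,0,0],0,0.0],[[0,0,0],0,0.0]]'; python3 - <<'E'
from h import *
import cv2
from workcell import readout
c=eyes.calibration("wrist");s=readout.state();print(s["ee_pos"],s["orientation"],s["finger_force"])
im=eyes.snapshot("wrist");cv2.imwrite("pics/w3.png",im);print(c)
print(proj("wrist",(.56,-.109,.063),c),proj("wrist",(.56,-.109,.089),c))
E
```

```text
t: 4.0
ee_pos: [0.6179, -0.1055, 0.1975]
orientation: [179.9, -0.3, 179.9]
contact_force: [1.4, 0.2, 0.2]
gripper_width: 0.127
finger_force: 61.5
t: 4.3
ee_pos: [0.6176, -0.1028, 0.1984]
orientation: [179.9, -0.2, 179.8]
contact_force: [-0.2, 0.7, -0.1]
gripper_width: 0.124
finger_force: 61.5
[ 0.61764335 -0.10277403  0.19835929] [179.90689415  -0.21266574 179.79938125] 61.467905044555664
{'intrinsics': array([[361.483699  ,   0.        , 277.20590811],
       [  0.        , 361.483699  , 210.38483415],
       [  0.        ,   0.        ,   1.        ]]), 'xyz': array([ 0.55196127, -0.10375391,  0.33955078]), 'rotation': array([-1.52615050e+01, -8.25267335e-02,  8.97489546e+01])}
[269.66586229 122.98800766] [268.94572738 124.14355398]
```

View pics/w3.png

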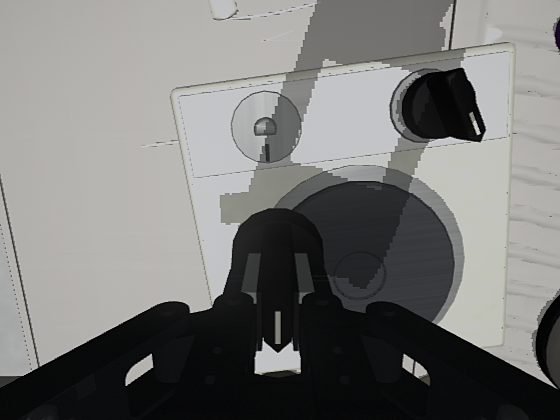

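The bezel is centred at about (266,127) and its line runs (267,143)–(267,160), nearly along image-down (tool -x). The spindle's D is at (265,126) with its flat toward the line. I'll refine these numerically.

```bash
python3 - <<'E'
from h import *
import cv2
im=cv2.imread("pics/w3.png");c=eyes.calibration("wrist")
cr=im[85:172,222:310];cv2.imwrite("pics/c3.png",cv2.resize(cr,None,fx=6.5,fy=6.5,interpolation=cv2.INTER_CUBIC))
g=im[:,:,:].mean(2)
l=np.argwhere(im[138:164,260:276].max(2)<90)+[138,260];print("dark",l.min(0),l.max(0))
vx,vy,x0,y0=cv2.fitLine(l[:,::-1].astype(np.float32),2,0,.01,.01).ravel();print(vx,vy)
A=atz("wrist",(x0-20*vx/vy*1,y0-20),.063,c);B=atz("wrist",(x0,y0),.063,c);print("line ang",np.degrees(np.arctan2(*(B-A)[1::-1])),A,B)
for uv in[(266,127.5)]: print("bezel",atz("wrist",uv,.063,c))
E
```

```text
dark [138 260] [162 275]
0.08040259 0.99676245
line ang 4.021670760250127 [ 0.56792998 -0.11190437  0.063     ] [ 0.58285718 -0.11085488  0.063     ]
bezel [ 0.56363219 -0.11148395  0.063     ]
```

View pics/c3.png

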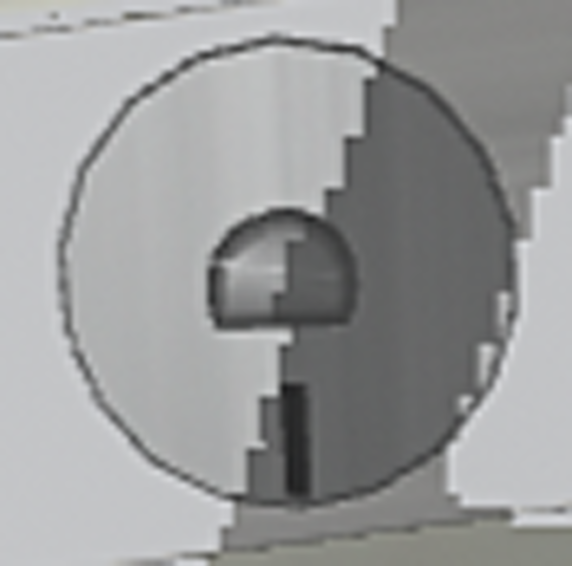

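```bash
python3 - <<'E'
from h import *
import cv2
from scipy.optimize import least_squares
from workcell import readout
c=eyes.calibration("wrist")
s=readout.state();p=s["ee_pos"];Rt=R.from_euler("xyz",s["orientation"],degrees=True)
tool=lambda P:1000*Rt.inv().apply(P-p)
im=cv2.imread("pics/w2.png").max(2).astype(float)
pts=[]
for v in range(212,252,3):
    r=im[v]; d=np.where(r[225:330]<60)[0]+225
    # contiguous run round 278
    a=278
    while r[a-1]<60:a-=1
    b=278
    while r[b+1]<60:b+=1
    pts+=[(a-.5,v),(b+.5,v)]
for u in range(262,296,4):
    col=im[:,u]; v=225
    while col[v-1]<60:v-=1
    pts.append((u,v-.5))
pts=np.array(pts);print(pts[:28:2].tolist(),pts[1:28:2].tolist())
for z in(.021,.024,.027,.030,.033):
    def f(q):
        P=np.array([ (lambda w:w)(tool(atz("wrist",uv,p[2]-z,c))) for uv in pts]); return np.hypot(P[:,0]-q[0],P[:,1]-q[1])-q[2]
    r=least_squares(f,[0,0,23],loss="soft_l1",f_scale=.3);print(z,r.x,r.cost)
for uv,z in[((265.1,128.1),.087),((266.1,126.5),.063)]: print("spindle tool",tool(atz("wrist",uv,z,c)))
print(p)
E
```

```text
[[257.5, 212.0], [250.5, 215.0], [247.5, 218.0], [244.5, 221.0], [240.5, 224.0], [238.5, 227.0], [237.5, 230.0], [235.5, 233.0], [234.5, 236.0], [233.5, 239.0], [232.5, 242.0], [232.5, 245.0], [231.5, 248.0], [231.5, 251.0]] [[297.5, 212.0], [303.5, 215.0], [306.5, 218.0], [310.5, 221.0], [313.5, 224.0], [315.5, 227.0], [317.5, 230.0], [318.5, 233.0], [320.5, 236.0], [321.5, 239.0], [321.5, 242.0], [321.5, 245.0], [322.5, 248.0], [322.5, 251.0]]
0.021 [ 1.08828565 -1.09778669 21.74661492] 0.42077867252557133
0.024 [-0.11737432 -1.09953286 22.14929096] 0.4348925564742388
0.027 [-1.32303816 -1.10127633 22.55196924] 0.4491743585053842
0.03 [-2.52870577 -1.10301719 22.95464969] 0.46362121891100694
0.033 [-3.73437672 -1.10475544 23.35733202] 0.47823032590861586
spindle tool [ 54.5321192   -9.31982687 112.09590355]
spindle tool [ 54.59028707  -9.35067295 136.09612856]
[ 0.61788492 -0.1023543   0.19895923]
```

```bash
python3 -m pendant '[[[30,-4,10],-1,0.0],[[57,-8,25],-3,0.0],[[57,-8,45],-3,0.0],[[57,-8,62],-3,0.0],[[57,-8,70],-3,0.0],[[57,-8,70],-3,0.0],[[57,-8,70],-3,0.0]]'; python3 - <<'E'
from h import *
import cv2
from workcell import readout
s=readout.state();print(s["ee_pos"],s["orientation"])
a=eyes.snapshot("side")[130:215,205:305];b=eyes.snapshot("top")[135:220,320:410]
A=cv2.resize(a,(400,340),interpolation=cv2.INTER_CUBIC);B=cv2.resize(b,(360,340),interpolation=cv2.INTER_CUBIC)
cv2.imwrite("pics/s4.png",cv2.convertScaleAbs(np.hstack([A,B]),alpha=1.5))
E
```

```text
t: 5.05
ee_pos: [0.5624, -0.1111, 0.1309]
orientation: [-180.0, 0.0, -177.2]
contact_force: [0.4, -0.3, 0.2]
gripper_width: 0.125
finger_force: 61.5
[ 0.56240228 -0.11107784  0.13090139] [-1.79982849e+02  4.44297932e-02 -1.77151318e+02]
```

View pics/s4.png

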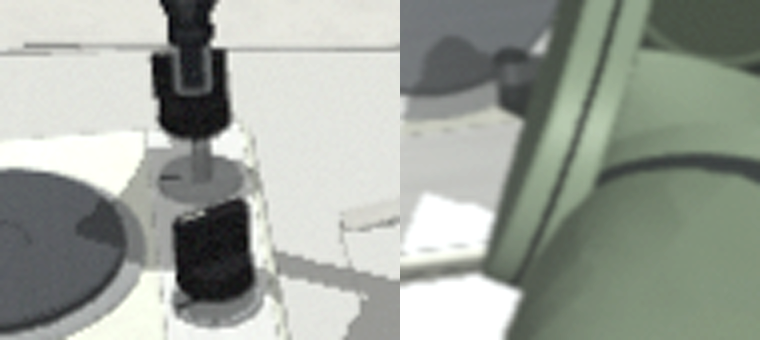

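The side crop shows the knob skirt at about x=157–230 (centre 193) and the spindle below it at about 192–211. I'll allow for the D shape and perspective and compute the remaining x error.

```bash
python3 - <<'E'
from h import *
c=eyes.calibration("side")
im=eyes.snapshot("side").astype(float).mean(2)
for v in (152,155,158,160): print(v,im[v,238:268].astype(int))
for v in (167,169,171,173): print(v,im[v,245:265].astype(int))
E
```

```text
152 [151 150 152 149 135  45  13  14  19  16  36  62  54  55  58  63  65  64
  61  37  17  14  16  76 145 150 151 151 151 150]
155 [150 150 150 151 149 138  72  17  17  21  21  20  23  20  17  16  21  21
  16  18  21  13  13  43 100 151 150 150 150 150]
158 [150 150 150 149 149 136  44  14  21  14  17  15  17  19  17  21  18  14
  19  13  10  16  21  12  79 151 151 151 151 150]
160 [150 151 150 151 151 142  95  14  17  17  15  15  16  12  16  15  15  19
  15  16  17  18  19  41 100 152 142 142 149 150]
167 [107 109 109 108 110 109 110 100  66  73  71  66  95 157 160 162 164 164
 164 163]
169 [108 108 105 100  89  82  78  76  67  67  67  61  62  76  78  88 113 150
 152 152]
171 [100  87  78  79  78  78  77  76  63  68  65  61  62  74  79  79  79  78
  81  96]
173 [75 70 71 73 73 79 81 79 70 64 66 61 58 75 81 81 81 81 79 82]
```

```bash
python3 - <<'E'
from h import *
from scipy.optimize import brentq
for y in(-.107,-.111):
  for u,v in((252.78,156.5),(254.06,167)):
    o,d=ray("side",(u,v)); P=o+d*(y-o[1])/d[1]; print(y,P)
E
```

```text
-0.107 [ 0.56365561 -0.107       0.11653242]
-0.107 [ 0.56201291 -0.107       0.08615612]
-0.111 [ 0.56397632 -0.111       0.11398422]
-0.111 [ 0.56232676 -0.111       0.08348112]
```

```bash
python3 -m pendant '[[[1.5,0,0],0,0.0],[[1.5,0,5],0,0.0],[[1.5,0,10],0,0.0],[[1.5,0,14],0,0.0],[[1.5,0,17],0,0.0],[[1.5,0,19],0,0.0],[[1.5,0,19],0,0.0]]'
```

```text
t: 5.9
ee_pos: [0.5603, -0.1117, 0.1108]
orientation: [180.0, -0.0, -177.2]
contact_force: [0.1, -0.1, -0.3]
gripper_width: 0.122
finger_force: 61.6
```

```bash
python3 -m pendant '[[[0,0,2],0,0.0],[[0,0,4],0,0.0],[[0,0,6],0,0.0],[[0,0,6],0,0.0],[[0,0,6],0,0.0]]'; python3 -m pendant '[[[0,0,2],0,0.0],[[0,0,4],0,0.0],[[0,0,6],0,0.0],[[0,0,6],0,0.0],[[0,0,6],0,0.0]]'
```

```text
t: 6.4
ee_pos: [0.5604, -0.1118, 0.1052]
orientation: [180.0, -0.0, -177.2]
contact_force: [0.0, 0.1, -0.6]
gripper_width: 0.125
finger_force: 61.6
t: 6.9
ee_pos: [0.5606, -0.1118, 0.0997]
orientation: [-180.0, 0.0, -177.2]
contact_force: [-0.4, 1.1, 2.3]
gripper_width: 0.126
finger_force: 61.9
```

```bash
python3 -m pendant '[[[0,0,2],0,0.0],[[0,0,4],0,0.0],[[0,0,6],0,0.0],[[0,0,7],0,0.0],[[0,0,7],0,0.0],[[0,0,7],0,0.0],[[0,0,7],0,0.0]]'; python3 - <<'E'
from h import *
import cv2
from workcell import readout
for i in range(3):
    a=eyes.snapshot("side");s=readout.state();print(s["ee_pos"],s["contact_force"])
cv2.imwrite("pics/s5.png",cv2.convertScaleAbs(cv2.resize(a[125:215,205:305],(600,540),interpolation=cv2.INTER_CUBIC),alpha=1.5))
E
```

```text
t: 7.6
ee_pos: [0.5607, -0.1118, 0.093]
orientation: [-180.0, 0.0, -177.2]
contact_force: [-2.3, 1.5, 6.5]
gripper_width: 0.122
finger_force: 62.6
[ 0.56067857 -0.1118105   0.09297724] [-2.4644006   0.61811673  6.74041209]
[ 0.56068735 -0.11184543  0.0929821 ] [-1.77419612  0.58024375  6.4747026 ]
[ 0.56069628 -0.11183793  0.09299603] [-2.08998713  1.55877038  6.81069694]
```

View pics/s5.png

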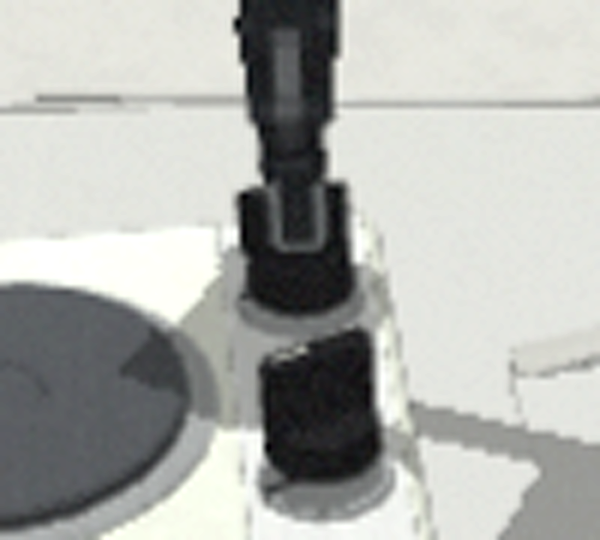

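```bash
python3 -m pendant '[[[0,0,1],0,0.0],[[0,0,1],0,0.0],[[0,0,1],0,0.0],[[0,0,1],0,0.0]]'
```

```text
t: 8.15
ee_pos: [0.5608, -0.1119, 0.0929]
orientation: [-180.0, 0.0, -177.2]
contact_force: [-4.2, 1.4, 10.8]
gripper_width: 0.125
finger_force: 63.3
```

The tool no longer moves and the force has risen past 8 N, so the spindle is at its stop with the knob home.

```bash
python3 -c "
from workcell import workorder
print(workorder.sign_off())"
```

```text
the job is handed in; nothing more can be done
None
```

The knob is on the spindle with its flat matched, and I handed the job in at about 8 s with the gripper still holding and pressing it; the last reading was 10.8 N with no further travel, so the spindle should be at its stop. Sign-off returned no verdict.

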